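Start a jig's clamp screw square with a bench driver

ROBOT

A 7-joint arm with a two-finger parallel gripper is mounted at the origin on the work surface. World frame = base frame: x ahead of the robot, y to its left, z up, the work surface at z = 0. Lengths are in m, angles in rad, forces in N, time in s.
With the tool pointing down it reaches from about 0.4 to 0.875 m from the base axis. Payload 19.3 kg.
Tool frame: the origin (TCP) lies at the very end of the fingers, on their centre line; the grasp point (between the pads) lies 19 mm behind it; z points along the fingers, y is the line along which they close (so a half turn about z gives the same grasp; the last joint's range is limited). The gripper opens to 85 mm and grips with 20 to 120 N. Pads are 22 mm wide; open, the fingers measure 114 mm over their backs; the gripper's body (76 mm by 85 mm) begins 54 mm behind the grasp point. The pads swing forward as they close: fully open they stand 13 mm farther back than shut.
Start: joints at [-1.181, 0.521, -0.036, 1.599, 0.021, 1.021, -0.113], TCP at [0.277, 0.56, 0.231] pointing down, gripper open.
Joint ranges: [-2.91, 2.91], [-0.3, 2.13], [-1.5, 1.42], [0.17, 2.43], [-1.26, 4.41], [0.16, 1.93], [-2.52, 2.52]. Speed limits (rad/s): [1.89, 1.89, 2.39, 2.39, 3.01, 3.01, 3.01].

INTERFACE

Orientations are given as [roll, pitch, yaw] about the fixed x, y, z axes, in that order (R = Rz(yaw) Ry(pitch) Rx(roll)).
In Python, from workcell import bot gives the robot as it stands.
- The arm moves only by the tool carry_out, never from a script. Its argument "rows" is a list that holds one entry, the list of rows, each a list of 4 numbers: the shift along the tool's x, y, z in m, then the turn about the tool's z in degrees. In form: [[[x, y, z, twist], ...]]. A call has 1 to 12 rows; each row is the pose to reach, as a shift and turn from the pose commanded when the call began, along the tool's axes at that moment; what a row does not reach only later rows make up. A row lasts 1/12 s, in which the tool goes at most 41.7 mm and 7.16 degrees, less where a joint would pass 70% of its speed; a pose out of reach is approached as far as the arm can. A call with a gripper value outside its range is refused whole. "grip" is the finger opening in m, from 0 to 0.0854, set as the call begins (left out, the last holds). The fingers move at their own pace and stop on an object; "grip_force" is the grip in N (left out, the last holds). Time passes only in rows, so rows that repeat a pose let the fingers close. It gives the time, the measured TCP pose, the force, the opening and the grip force at its end, in the units of the state.
- bot.observe(): the state, without advancing time (a new reading comes with each control period).
- bot.grab_frame(name): name is "side" or "top" or "wrist"; returns a dict with "pixels" (384x512x3 uint8, red, green, blue), "K" (3x3 intrinsics, pixels), "pose" (4x4, takes a point from camera to world coordinates). Camera axes: x right, y down, z forward; pixel columns grow to the right and rows downward; lengths in m; the calibration is good to about 2 mm. The wrist camera is an equidistant fisheye: a pixel r from the principal point sees the ray r / f radians off the axis. A picture is of the moment at which its call begins. There is no depth.
- bot.job_done(): hands the job in; it is judged then, once.
Trained networks look in a picture, given as the dict that the camera call returned (one of the last four; its "shot" number tells which), for a name from the list of things; names that differ only in an ending like _2 or _b are one class to them, and where a whole thing is asked for, a point or a joint stands for the part that bears it (a point fixed in the world has none). Each returns a list of dicts, best first, with "conf" (0 to 1); they miss things now and then, are a little off and sometimes report something else, mostly with a low value. They report only what shows in the picture. A call takes as long as a camera call. They do not tell look-alikes from the thing itself.
- bot.look_for(picture, label): "position" ([column, row] in pixels, amid what is visible of it).
- bot.regions_of(picture, label): "region" (384x512 bool, what is visible of it) and "position" ([column, row] in pixels, amid what is visible of it).
- bot.spot_point(picture, label): "position" ([column, row] in pixels: a listed point, or the origin of a listed thing).
The state is a dict: "clock": time; "qpos": joint angles; "qd": joint speeds; "joint_efforts": joint torques, N m; "position": TCP position; "tool_rot": TCP orientation; "force": force on the tool from outside, world axes, zero at the start; "moment": the same for the moment, N m; "grip_width": finger opening in m; "finger_force": force on a finger pad.
Only numpy, scipy, OpenCV 4.12 (cv2) and the standard library are available. Lean on these libraries where they do the work, as an engineer would, in place of code of your own. Each camera call takes 0.05 s, during which the arm holds its last target. There are 200 camera calls.

TASK

Take the flat-bladed driver with the square handle out of the tool stand, stand it square and centred on the slotted clamp screw of the battery jig, and feel for the slot with a light press before turning. Then start the screw by turning it clockwise a sixth of a turn (60 degrees) with the driver, never pressing hard and never turning with the driver crooked or off-centre, and put the driver back upright, fully down in a hole of the stand. Leave the jig to the driver alone, keep the fingers off it, and leave the other things where they are.

Things in the scene. Friction and masses are not known exactly. Their poses are not given: they have to be found in the camera images.
- driver: Flat-bladed screwdriver, 138 mm, 0.18 kg, upright in the stand at the start. Origin: middle of the blade's bottom edge; z up its axis. Along z: 0-16 steel blade (3 along its x, 20 along its y), 16-65 shank 10 dia, 65-71 flange 34 dia, 71-135 black square handle 26 x 26, flats facing its x and y, then a 20 dia button.
- driver_tip (a point): Middle of the blade's bottom edge: the driver's lower end (its origin).
- driver_grip (a point): On the driver's axis at mid-handle, 103 mm above the tip: where to grip it across two flats. Axes as the driver's.
- stand: Wooden tool stand, 60 (its x) x 170 (its y) x 75 mm high, fixed. Origin: centre of its underside. Two round holes 26 mm dia, right through, chamfered, at its y = +50 and -50 mm: one holds the driver, the other the nut driver. A tool rests by its flange on the stand's top, its lower end then 10 mm above the table, at any yaw.
- jig: Battery clamping jig, fixed: grey base 130 (its x) x 110 (its y) x 14 mm high, a black pack on it, and over that a dark steel bar 36 mm wide (its x), 110 long (its y), top at 52 mm. Origin: centre of its underside. The upright steel clamp screw stands in the middle of the bar. Its head: 30 mm dia, 9 high, with a straight slot 6 wide and 5 deep right across it.
- axis (a point): Point on the screw's vertical axis, level with the bar's top, 52 mm above the table; axes as the jig's. Not reported, to be seen or felt: the head's top is 16 to 24 mm above this point, and the slot runs along the jig's y but off by up to 0.3 rad either way.
- screw (a joint): Angle turned from the start (0), rad; grows clockwise from above, about 1.05 wanted, solid stops at -0.8 and 1.5; it sinks 1 mm per rad. The head is sprung: yields downwards from 0.7 N, 0.7 N more per mm, solid after 8 mm; at the slot the blade drops in and the press falls away. Takes 0.07 N m to turn, so light rubbing does not. Over 25 N from the driver (press and twist together) harms it.
- nutdriver: Other tool in the stand, to be left: round waisted black handle 30 dia, round shank 14 dia, 138 mm long, upright. Origin: its lower end.
- tin: Small open steel tin, 60 dia, 36 high, to be left. Origin: centre of its underside.
- motor: Small steel motor lying down, 38 x 20 x 18, to be left. Origin: centre of its underside.
- cell: Flat pouch battery cell, 40 x 26 x 7, to be left. Origin: centre of its underside.
Mind the look-alikes: they are no part of the job. What is shaped like the driver but red is not meant. Leave any yellow look-alike of the stand alone.

How it is judged:
On the way, in this order (a step that is already met when the one before it is completed fails the run):
1. the driver bears on the screw, within 5 mm of its axis and within 0.1 rad of upright, before the screw has turned (horizontal distance between driver_tip and axis below 0.005 m and angle between driver's own z axis and vertical below 0.1 rad and contact force between driver and jig above 0.8 N and value of joint screw below 0.08 rad), for 0.2 s.
2. the screw has been turned clockwise by 0.85 to 1.3 rad with the driver upright on its axis (horizontal distance between driver_tip and axis below 0.005 m and angle between driver's own z axis and vertical below 0.1 rad and value of joint screw between 0.85 and 1.3 rad), for 0.2 s.
At the end, for the whole second after the job is handed in: the screw stands turned clockwise by 0.85 to 1.3 rad from its start, and the driver stands released and at rest in a hole of the stand, its flange down to within 4 mm of the stand's top, within 0.12 rad of upright (value of joint screw between 0.85 and 1.3 rad and z of driver in the frame of stand below 0.014 m and x of driver in the frame of stand between -0.012 and 0.012 m and horizontal distance between driver and stand below 0.065 m and angle between driver's own z axis and vertical below 0.12 rad and linear speed of driver below 0.02 m/s); the robot touches nothing.
It fails at once if the contact forces of the driver on the jig and its screw (press and twist together) pass 25 N (contact force between driver and jig above 25 N).
It fails at once if the screw is driven (0.08 to 0.85 rad) with the driver bearing on it more than 5 mm off its axis or 0.1 rad off upright (value of joint screw between 0.08 and 0.85 rad and contact force between driver and jig above 1 N and not (horizontal distance between driver_tip and axis below 0.005 m and angle between driver's own z axis and vertical below 0.1 rad)).
It fails at once if the screw is turned past 1.4 rad (value of joint screw above 1.4 rad).
It fails at once if the fingers or the arm touch the jig (contact force between any of the fingers, the arm and jig above 1 N).
It fails at once if the nut driver, tin, motor or cell is moved by more than 15 mm (distance of any of nutdriver, tin, motor, cell from where it was at the start of the episode above 0.015 m).
It also fails if it takes over 72 s, if anything falls off the work surface, if the arm or the gripper's body presses on something with over 40 N, if the wrist force passes 120 N, or if a joint passes its speed limit or range.

## Working session

There is one attempt and no reset: what is moved stays moved. The work goes in short steps, Python scripts to look and compute and a tool call to move; the robot and the scene stay as the last step left them, time stands still between calls to the robot, and variables do not carry over. Pictures are saved under pics/ and viewed, at most 13 in all, crops included, and the job is handed in when it is done.

Besides the shell and the picture viewer there is one more tool, called as name(argument=value, ...), one argument or row to a line, values as JSON. carry_out: Moves the arm, as the interface text tells. Its arguments: {"type":"object","properties":{"rows":{"type":"array","items":{"type":"array","items":{"type":"array","items":{"type":"number"}}}},"grip":{"type":"number"},"grip_force":{"type":"number"}},"required":["rows"]}

```bash
mkdir -p pics
cat > h.py <<'E'
import numpy as np, cv2
from workcell import bot
def save(p,n): cv2.imwrite(f'pics/{n}.png',p['pixels'][:,:,::-1])
def ray(p,uv):
    K=np.array(p['K']);T=np.array(p['pose'])
    d=np.array([(uv[0]-K[0,2])/K[0,0],(uv[1]-K[1,2])/K[1,1],1.])
    return T[:3,3],T[:3,:3]@d
def rayw(p,uv):
    K=np.array(p['K']);T=np.array(p['pose'])
    x=(uv[0]-K[0,2])/K[0,0];y=(uv[1]-K[1,2])/K[1,1];r=np.hypot(x,y)+1e-12
    return T[:3,3],T[:3,:3]@np.array([x/r*np.sin(r),y/r*np.sin(r),np.cos(r)])
def atz(o_d,z):
    o,d=o_d; return o+d*(z-o[2])/d[2]
def proj(p,X):
    K=np.array(p['K']);T=np.linalg.inv(np.array(p['pose']));c=T[:3,:3]@X+T[:3,3]
    return (K@c/c[2])[:2]
def projw(p,X):
    K=np.array(p['K']);T=np.linalg.inv(np.array(p['pose']));c=T[:3,:3]@X+T[:3,3]
    th=np.arctan2(np.hypot(c[0],c[1]),c[2]);a=np.arctan2(c[1],c[0])
    return np.array([K[0,2]+K[0,0]*th*np.cos(a),K[1,2]+K[1,1]*th*np.sin(a)])
E
python3 - <<'E'
from h import *
s=bot.observe();print({k:np.round(v,3) for k,v in s.items()})
P={n:bot.grab_frame(n) for n in('top','side')}
for n,p in P.items():
    save(p,n);print(n,np.round(p['K'],1).tolist(),np.round(p['pose'],3).tolist())
    for l in('driver','driver_grip','driver_tip','stand','jig','axis','nutdriver','tin','motor','cell'):
        print(l,[(np.round(q['position'],1).tolist(),round(q['conf'],2)) for q in bot.spot_point(p,l)][:4])
im=np.hstack([P['top']['pixels'],P['side']['pixels']])[:,:,::-1]
cv2.imwrite('pics/a.png',im)
E
```

```text
{'clock': np.float64(0.0), 'qpos': array([-1.181,  0.522, -0.036,  1.6  ,  0.021,  1.021, -0.113]), 'qd': array([ 0.001,  0.001,  0.001, -0.001,  0.   ,  0.   ,  0.001]), 'joint_efforts': array([-0.0000e+00, -9.2711e+01,  1.9790e+00, -3.6993e+01,  1.8000e-02,
        8.0000e-03,  0.0000e+00]), 'position': array([0.277, 0.56 , 0.231]), 'tool_rot': array([-3.14 ,  0.   ,  2.682]), 'force': array([0.192, 0.219, 0.005]), 'moment': array([-0.03 ,  0.01 ,  0.003]), 'finger_force': np.float64(0.0), 'grip_width': np.float64(0.086)}
top [[490.0, 0.0, 256.5], [0.0, 490.0, 196.7], [0.0, 0.0, 1.0]] [[-0.005, -0.985, 0.172, 0.299], [-1.0, 0.007, 0.008, 0.059], [-0.009, -0.172, -0.985, 1.248], [0.0, 0.0, 0.0, 1.0]]
driver [([178.7, 180.9], 0.81), ([168.5, 145.6], 0.66)]
driver_grip [([164.8, 133.2], 0.8), ([175.2, 172.7], 0.63)]
driver_tip [([219.8, 178.8], 0.55), ([171.8, 147.3], 0.49)]
stand [([195.1, 283.1], 0.96), ([195.8, 180.2], 0.88), ([126.3, 230.0], 0.7)]
jig [([380.2, 195.4], 0.85)]
axis []
nutdriver [([276.3, 229.9], 0.75), ([221.6, 177.3], 0.72)]
tin [([283.6, 142.5], 0.58)]
motor [([287.0, 182.7], 0.41)]
cell [([276.9, 227.1], 0.47)]
side [[387.6, 0.0, 253.0], [0.0, 387.6, 183.7], [0.0, 0.0, 1.0]] [[0.774, -0.442, 0.454, 0.106], [-0.633, -0.546, 0.548, -0.38], [0.005, -0.711, -0.703, 0.679], [0.0, 0.0, 0.0, 1.0]]
driver []
driver_grip [([226.8, 120.6], 0.82), ([251.6, 106.0], 0.77)]
driver_tip []
stand [([160.0, 149.4], 0.74), ([148.4, 213.0], 0.67), ([242.9, 163.9], 0.59)]
jig [([375.8, 303.5], 0.96)]
axis [([385.6, 286.8], 0.9), ([295.7, 217.4], 0.58)]
nutdriver []
tin [([331.6, 192.7], 0.97), ([374.0, 301.9], 0.39)]
motor [([295.4, 215.8], 0.51)]
cell [([253.8, 236.5], 0.6)]
```

View pics/top.png

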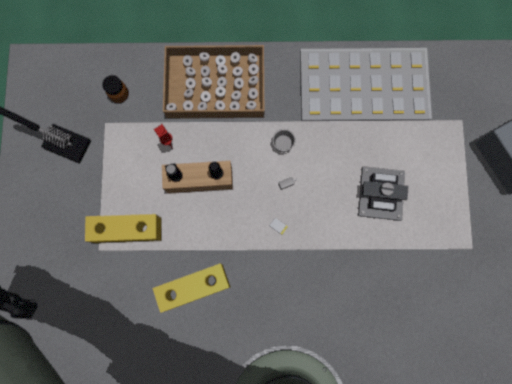

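View pics/side.png

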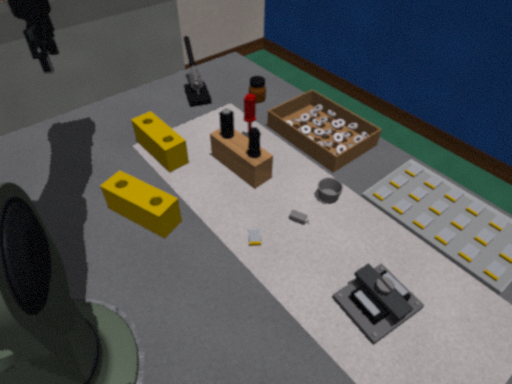

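The top view shows the wooden stand at about (197,177), with black handles at (173,172) and (215,170). The jig is at (382,193), with its bar along the image columns. The red look-alike is at (163,133) and the yellow stands are at (121,228) and (190,288). In the side view the handles are at (227,123) and (254,143), and the jig is at (378,300). I'll enlarge the crops to tell the handles apart.

Run:
```python
from h import *
P={n:bot.grab_frame(n) for n in('top','side')}
def crop(p,u,v,w,h,k): return cv2.resize(p['pixels'][v:v+h,u:u+w,::-1],None,fx=k,fy=k,interpolation=cv2.INTER_CUBIC)
t,s=P['top'],P['side']
a=np.hstack([crop(t,155,150,80,60,5),crop(s,200,100,80,60,5)])
b=np.hstack([crop(t,350,160,80,60,5),crop(s,335,255,80,60,5)])
cv2.imwrite('pics/c.png',np.vstack([a,b]))
print('stand', [atz(ray(t,q['position']),0).round(3) for q in bot.spot_point(t,'stand')], 'side',[atz(ray(s,q['position']),0).round(3) for q in bot.spot_point(s,'stand')])
for l,z in(('driver_grip',.113),('axis',.052),('jig',0),('tin',0),('motor',0),('cell',0)):
    print(l,[(n,atz(ray(p,q['position']),z).round(3)[:2].tolist()) for n,p in P.items() for q in bot.spot_point(p,l)])
# top face of stand
r=bot.regions_of(t,'stand')
for q in r:
    m=q['region'].astype(np.uint8);pts=np.argwhere(m)[:,::-1].astype(np.float32)
    print(q['conf'],q['position'],cv2.minAreaRect(pts))
r=bot.regions_of(t,'jig')
for q in r:
    pts=np.argwhere(q['region'])[:,::-1].astype(np.float32);print('jig',q['conf'],cv2.minAreaRect(pts))
```

```text
stand [array([0.287, 0.22 , 0.   ]), array([0.565, 0.223, 0.   ]), array([0.434, 0.401, 0.   ])] side [array([0.431, 0.405, 0.   ]), array([ 0.286,  0.231, -0.   ]), array([0.57 , 0.225, 0.   ])]
driver_grip [('top', [0.642, 0.317]), ('top', [0.558, 0.271]), ('side', [0.559, 0.271]), ('side', [0.618, 0.306])]
axis [('top', [0.52, -0.246]), ('side', [0.525, -0.251])]
jig [('top', [0.523, -0.256]), ('top', [0.562, 0.267]), ('side', [0.526, -0.245])]
tin [('top', [0.661, -0.001]), ('side', [0.671, 0.003]), ('side', [0.437, 0.011])]
motor [('top', [0.556, -0.012]), ('top', [0.57, 0.224]), ('side', [0.551, 0.003])]
cell [('top', [0.574, 0.157]), ('top', [0.442, 0.015]), ('side', [0.443, 0.02])]
0.78 [195.2, 178.7] ((196.7334747314453, 176.23541259765625), (30.50298309326172, 70.67459869384766), 86.42366790771484)
0.69 [191.2, 286.2] ((191.18121337890625, 287.28814697265625), (26.29915428161621, 75.33750915527344), 69.14553833007812)
0.55 [124.1, 226.7] ((122.9535140991211, 228.19810485839844), (27.51816749572754, 76.70108795166016), 87.95458984375)
jig 0.86 ((383.5045471191406, 193.20559692382812), (47.31589126586914, 50.24922180175781), 5.856013774871826)
```

View pics/c.png

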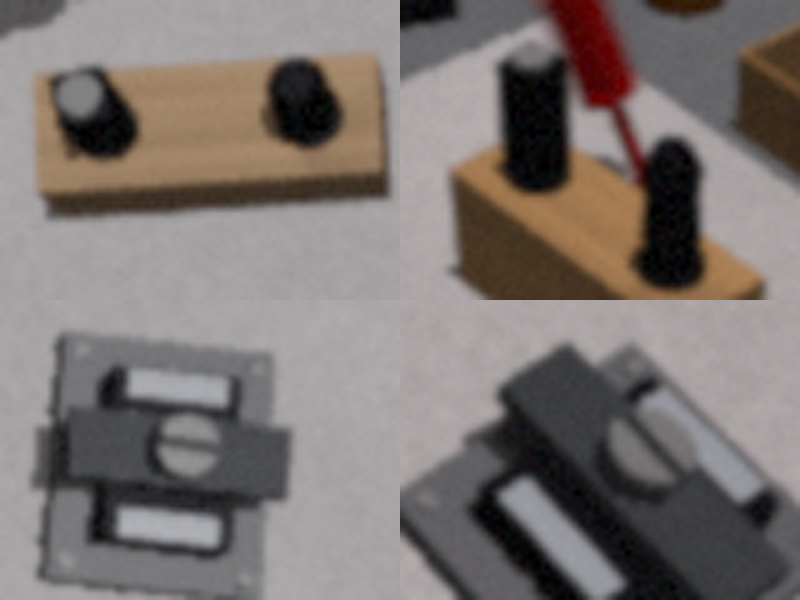

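The left tool, at (0.559, 0.271), is the square-handled driver: a square outline with a light button. The right one is the waisted nut driver. The screw head, with its slot along the bar, is at about (0.525, -0.25). I'll move above the driver with the tool yaw near 90°.

carry_out(
  rows=[
    [[-0.032,-0.011,-0.002,5.3],[-0.064,-0.022,-0.004,10.6],[-0.096,-0.033,-0.006,16],[-0.128,-0.045,-0.008,21.3],[-0.16,-0.056,-0.01,26.6],[-0.19,-0.067,-0.012,32],[-0.222,-0.078,-0.014,37.3],[-0.254,-0.089,-0.016,42.6],[-0.286,-0.1,-0.018,48],[-0.317,-0.112,-0.02,53.3],[-0.349,-0.123,-0.02,58.6],[-0.381,-0.134,-0.02,64]],
  ],
  grip=0.0854,
)

```text
clock: 3.0
position: [0.5603, 0.2697, 0.2517]
tool_rot: [3.141, -0.0, 1.56]
force: [0.9, 0.5, 1.0]
grip_width: 0.0859
finger_force: 0.0
```

Run:
```python
from h import *
p=bot.grab_frame('wrist');save(p,'w1');s=bot.observe();print(s['position'],s['tool_rot'],s['qpos'].round(2),s['force'])
print(np.round(p['K'],1).tolist(),np.round(p['pose'],3).tolist())
for l,z in(('driver_grip',.113),('driver',.01),('stand',0),('nutdriver',.01)):
    print(l,[(round(q['conf'],2),np.round(q['position'],1).tolist(),atz(rayw(p,q['position']),z).round(4)[:2].tolist()) for q in bot.spot_point(p,l)])
print('pred button',projw(p,np.array([.5585,.271,.148])))
```

```text
[0.56469337 0.26341753 0.25167451] [3.13878955e+00 2.58464082e-03 1.54627735e+00] [-0.74  0.52  0.31  1.6  -0.17  1.05 -0.41] [ 1.14032893 -9.06344268 -1.25645618]
[[297.3, 0.0, 256.3], [0.0, 297.3, 188.1], [0.0, 0.0, 1.0]] [[1.0, -0.01, -0.004, 0.561], [-0.011, -0.947, -0.321, 0.352], [-0.001, 0.321, -0.947, 0.393], [0.0, 0.0, 0.0, 1.0]]
driver_grip [(0.8, [278.6, 55.8], [0.5814, 0.3852]), (0.59, [255.7, 175.7], [0.559, 0.2699])]
driver [(0.97, [322.3, 120.4], [0.6461, 0.3144]), (0.63, [256.6, 155.2], [0.5599, 0.2678]), (0.37, [254.3, 173.3], [0.5566, 0.2431])]
stand [(0.83, [160.1, 64.9], [0.4326, 0.3936]), (0.73, [258.6, 188.6], [0.5622, 0.218]), (0.65, [84.1, 182.5], [0.2895, 0.2308])]
nutdriver [(0.83, [261.4, 225.6], [0.5657, 0.1655])]
pred button [254.9646048  185.78406997]
```

View pics/w1.png

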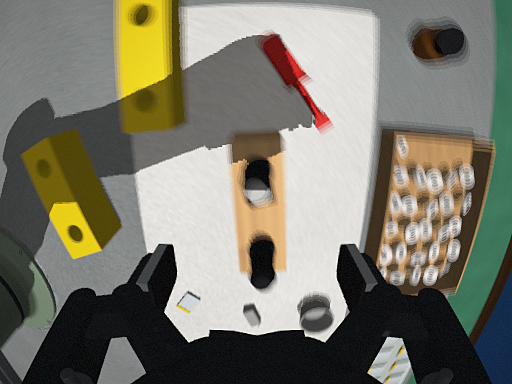

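The picture is blurred because the arm was still settling. It shows the driver at about (257,180), the nut driver at (261,262), and the lying red driver at (295,80). I'll retake it settled.

Run:
```python
from h import *
p=bot.grab_frame('wrist');p=bot.grab_frame('wrist');s=bot.observe();print(s['clock'],s['position'],s['tool_rot'],s['force'],s['qd'].round(3))
for l,z in(('driver_grip',.113),('driver',.01)):
    print(l,[(round(q['conf'],2),np.round(q['position'],1).tolist(),atz(rayw(p,q['position']),z).round(4)[:2].tolist()) for q in bot.spot_point(p,l)])
u,v=230,150
c=cv2.resize(p['pixels'][v:v+60,u:u+60,::-1],None,fx=9,fy=9,interpolation=cv2.INTER_CUBIC)
cv2.imwrite('pics/w2.png',c); np.save('w2.npy',p['pixels'])
print(np.round(p['pose'],4).tolist())
```

```text
3.35 [0.55860535 0.27199887 0.25127079] [-3.14118385e+00 -4.51781627e-04  1.56692341e+00] [-0.00362767 -0.84278349  0.41161909] [-0.004 -0.003  0.001  0.001  0.    -0.     0.001]
driver_grip [(0.74, [254.9, 177.5], [0.5565, 0.2703]), (0.6, [279.3, 59.1], [0.5795, 0.3843]), (0.18, [313.1, 311.0], [0.6284, 0.096])]
driver [(0.69, [322.6, 122.9], [0.6444, 0.3139])]
[[1.0, -0.0038, -0.0029, 0.5587], [-0.0045, -0.9471, -0.3209, 0.354], [-0.0015, 0.3209, -0.9471, 0.3926], [0.0, 0.0, 0.0, 1.0]]
```

View pics/w2.png

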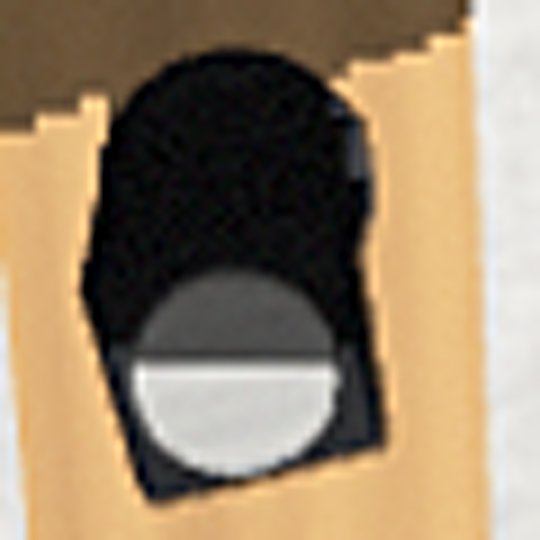

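The square top has corners at crop (152,500), (385,445) and (85,285), with the button centre at (235,372). The handle is turned about 13° in the image.

Run:
```python
from h import *
p=dict(K=[[297.3,0,256.3],[0,297.3,188.1],[0,0,1]],pose=[[1.0, -0.0038, -0.0029, 0.5587], [-0.0045, -0.9471, -0.3209, 0.354], [-0.0015, 0.3209, -0.9471, 0.3926],[0,0,0,1]])
W=lambda c,z: atz(rayw(p,(c[0]/9+229.5,c[1]/9+149.5)),z)[:2]
A,B,C=[W(c,.145) for c in((152,500),(385,445),(85,285))]
print(A,B,C,np.linalg.norm(B-A),np.linalg.norm(C-A),'ang',np.degrees(np.arctan2(*(B-A)[::-1])),np.degrees(np.arctan2(*(C-A)[::-1])),'cen',(B+C)/2,'button',W((235,372),.148))
```

```text
[0.54896827 0.25406565] [0.57214056 0.25984231] [0.54280765 0.27656342] 0.023881467756270203 0.02332600942707355 ang 13.998048016611802 105.31406445523668 cen [0.5574741  0.26820287] button [0.55733932 0.2686112 ]
```

carry_out(
  rows=[
    [[-0.001,0,0.01,-4],[-0.002,0,0.025,-8],[-0.002,0,0.04,-12],[-0.002,0,0.06,-14.7],[-0.002,0,0.08,-14.7],[-0.002,0,0.1,-14.7],[-0.002,0,0.12,-14.7],[-0.002,0,0.135,-14.7],[-0.002,0,0.148,-14.7],[-0.002,0,0.157,-14.7],[-0.002,0,0.157,-14.7],[-0.002,0,0.157,-14.7]],
  ],
)

```text
clock: 4.45
position: [0.5593, 0.2691, 0.0945]
tool_rot: [-3.142, 0.0, 1.822]
force: [0.6, 0.1, 0.9]
grip_width: 0.0851
finger_force: 0.0
```

carry_out(
  rows=[
    [[0,0,0,0],[0,0,0,0],[0,0,0,0],[0,0,0,0],[0,0,0,0],[0,0,0,0],[0,0,0,0],[0,0,0,0],[0,0,0,0],[0,0,0,0],[0,0,0,0],[0,0,0,0]],
  ],
  grip=0.015,
  grip_force=50,
)

```text
clock: 5.45
position: [0.5595, 0.269, 0.0947]
tool_rot: [3.141, -0.0, 1.821]
force: [-1.7, 0.6, 5.8]
grip_width: 0.0254
finger_force: 48.9
```

carry_out(
  rows=[
    [[0,0,-0.008,0],[0,0,-0.02,0],[0,0,-0.035,0],[0,0,-0.055,0],[0,0,-0.075,0],[0,0,-0.095,0],[0,0,-0.115,0],[0,0,-0.135,0],[0,0,-0.15,0],[0,0,-0.162,0],[0,0,-0.17,0],[0,0,-0.17,0]],
  ],
)

```text
clock: 6.45
position: [0.5598, 0.2691, 0.2661]
tool_rot: [3.139, -0.001, 1.821]
force: [-0.7, 0.2, -1.0]
grip_width: 0.0258
finger_force: 49.3
```

Run:
```python
from h import *
W=bot.grab_frame('wrist');S=bot.grab_frame('side');s=bot.observe();print(s['position'],s['tool_rot'],s['force'],s['moment'],s['grip_width'])
tip=s['position']-[0,0,.0847]
c=proj(S,tip).astype(int);print(c)
a=cv2.resize(S['pixels'][max(c[1]-50,0):max(c[1]-50,0)+75,c[0]-37:c[0]+38,::-1],(525,525),interpolation=cv2.INTER_CUBIC)
for l in('driver_tip',):
    print([(q['position'],q['conf']) for q in bot.spot_point(S,l)],[(q['position'],q['conf']) for q in bot.spot_point(W,l)])
cw=projw(W,tip).astype(int);print(cw)
b=cv2.resize(W['pixels'][cw[1]-100:cw[1]+70,cw[0]-60:cw[0]+60,::-1],(270,525),interpolation=cv2.INTER_CUBIC)
cv2.imwrite('pics/s3.png',np.hstack([a,b]))
```

```text
[0.55910562 0.26885893 0.26396124] [-3.14118796e+00  7.24475461e-05  1.82135222e+00] [-0.32931523 -0.78905892 -2.15043173] [-0.01058334 -0.01148339 -0.00268513] 0.025495721475533313
[226  99]
[([241.9, 129.7], 0.68), ([225.5, 101.6], 0.58)] [([325.0, 137.8], 0.71), ([259.0, 194.8], 0.63)]
[256 194]
```

View pics/s3.png

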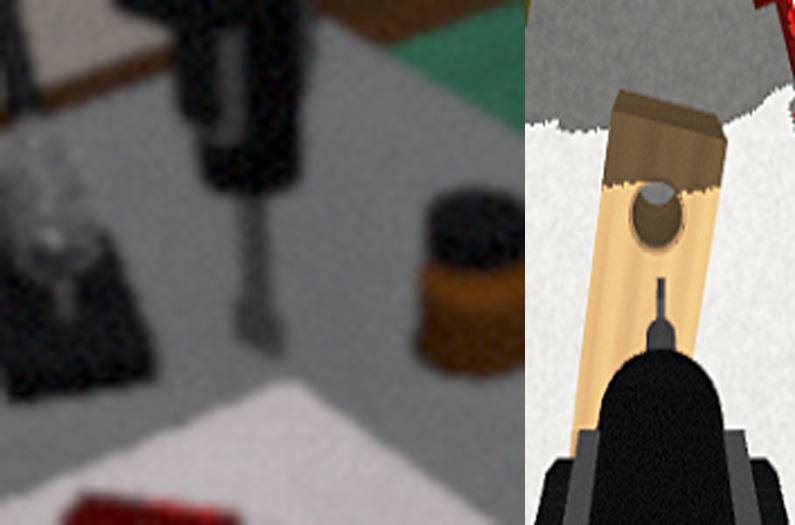

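The wrist view shows the blade edge-on, lying along the tool's x. The empty hole shows beyond it and the grip is straight. Now the transit to the jig, stopping 60 mm short in tool x so the camera can see the head.

carry_out(
  rows=[
    [[-0.008,-0.003,0,0],[-0.025,-0.008,0,0],[-0.05,-0.016,0,0],[-0.075,-0.024,0,0],[-0.1,-0.032,0,0],[-0.126,-0.04,0,0],[-0.152,-0.049,0,0],[-0.178,-0.057,0,0],[-0.204,-0.065,0,0],[-0.23,-0.074,0,0],[-0.256,-0.082,0,0],[-0.282,-0.09,0,0]],
  ],
)

```text
clock: 7.65
position: [0.5412, -0.0285, 0.2639]
tool_rot: [-3.141, -0.0, 1.821]
force: [0.2, -0.1, -1.3]
grip_width: 0.0252
finger_force: 49.3
```

carry_out(
  rows=[
    [[-0.026,-0.008,0,2],[-0.052,-0.017,0,4],[-0.078,-0.025,0,6],[-0.104,-0.033,0,8],[-0.13,-0.042,0,10],[-0.156,-0.05,0,13],[-0.182,-0.058,0,16],[-0.208,-0.067,0,18],[-0.234,-0.075,0,20],[-0.254,-0.081,0,21],[-0.266,-0.085,0,21],[-0.271,-0.087,0,21]],
  ],
)

```text
clock: 8.65
position: [0.5238, -0.3127, 0.2638]
tool_rot: [-3.141, 0.001, 1.453]
force: [-0.3, 0.4, -0.9]
grip_width: 0.0252
finger_force: 49.4
```

carry_out(
  rows=[
    [[0,0,0.01,0],[0,0,0.03,0],[0,0,0.05,0],[0,0,0.063,0],[0,0,0.07,0],[0,0,0.07,0],[0,0,0.07,0],[0,0,0.07,0]],
  ],
)

```text
clock: 9.32
position: [0.5254, -0.3105, 0.1951]
tool_rot: [3.141, 0.0, 1.455]
force: [0.4, -0.1, -0.3]
grip_width: 0.0257
finger_force: 49.4
```

Run:
```python
from h import *
W=bot.grab_frame('wrist');T=bot.grab_frame('top');S=bot.grab_frame('side');s=bot.observe();print(s['clock'],s['position'],s['tool_rot'],s['force'],s['moment'],s['qpos'].round(2))
print('pose',np.round(W['pose'],4).tolist())
for n,p,r in(('W',W,rayw),('S',S,ray),('T',T,ray)):
    for l,z in(('axis',.052),('jig',0)): print(n,l,[(round(q['conf'],2),np.round(q['position'],1).tolist(),atz(r(p,q['position']),z).round(4)[:2].tolist()) for q in bot.spot_point(p,l)])
c=projw(W,np.array([.525,-.25,.072])).astype(int);print(c)
u,v=c[0]-50,c[1]-50
cv2.imwrite('pics/w4.png',cv2.resize(W['pixels'][v:v+100,u:u+100,::-1],(600,600),interpolation=cv2.INTER_CUBIC));print(u,v)
np.savez('w4.npz',px=W['pixels'],K=W['K'],pose=W['pose'])
```

```text
9.4667 [ 0.52524124 -0.3107686   0.19505744] [3.14042654e+00 2.81920043e-04 1.45493364e+00] [-0.9039878   0.13207204 -2.48111611] [ 0.03011705 -0.03397166 -0.02989741] [ 0.16  0.57  0.41  1.69 -0.28  0.93  0.56]
pose [[0.9933, -0.1094, -0.0371, 0.5343], [-0.1155, -0.9405, -0.3195, -0.2288], [0.0, 0.3216, -0.9469, 0.3364], [0.0, 0.0, 0.0, 1.0]]
W axis [(0.86, [245.1, 115.9], [0.521, -0.2514])]
W jig [(0.81, [249.7, 109.8], [0.5245, -0.2493])]
S axis [(0.61, [385.5, 288.5], [0.5265, -0.2512]), (0.42, [445.3, 258.9], [0.6689, -0.2846])]
S jig [(0.91, [376.4, 302.5], [0.5233, -0.2481]), (0.16, [422.9, 292.3], [0.6112, -0.2917])]
T axis [(0.62, [383.8, 189.3], [0.524, -0.2459])]
T jig [(0.55, [382.0, 193.1], [0.5239, -0.254])]
[248 115]
198 65
```

View pics/w4.png

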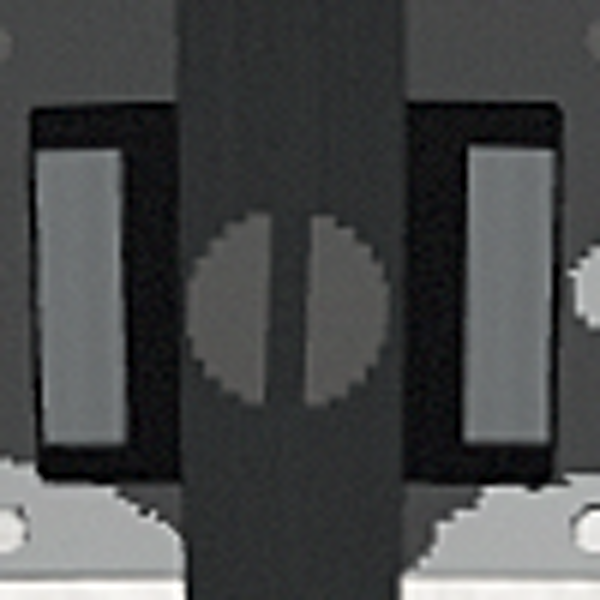

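The crop shows the head centred at about (288,310). The slot runs from (292,215) to (284,405) and is close to the bar direction. I'll fit both precisely, along with the blade tip in the same picture.

Run:
```python
from h import *
d=np.load('w4.npz');W=dict(K=d['K'],pose=d['pose']);px=d['px']
roi=px[95:138,224:268].astype(int);r=roi[...,0];print(roi[20,8],roi[20,20],roi[3,3])
m=(roi[...,0]-roi[...,2]>4)|((r>66))
n,lab,st,ce=cv2.connectedComponentsWithStats(m.astype(np.uint8));print(st.tolist())
ids=[i for i in range(1,n) if st[i,4]>150]
w={i:np.array([atz(rayw(W,(x+224,y+95)),.073)[:2] for y,x in np.argwhere(lab==i)]) for i in ids}
al=np.vstack([*w.values()]);(c,rad)=cv2.minEnclosingCircle((al*1000).astype(np.float32));print('cen',c,'rad',rad,al.mean(0))
L,R=sorted(w.values(),key=lambda a:a[:,0].mean())
v=R.mean(0)-L.mean(0);print('slot yaw by centroids',np.arctan2(*v[::-1])+np.pi/2)
# inner edges
for a,s in((L,1),(R,-1)):
    ys=np.round(a[:,1]/.0009);e=np.array([[ (s*a[ys==k,0]).max()*s,k*.0009] for k in np.unique(ys)][2:-2])
    f=np.polyfit(e[:,1],e[:,0],1);print('edge yaw',np.pi/2-np.arctan(f[0]), np.polyval(f,c[1]/1000))
W=bot.grab_frame('wrist');s=bot.observe();tip=s['position']-[0,0,.0847];print(s['clock'],tip,'pred tip',projw(W,tip),[(q['position'],q['conf']) for q in bot.spot_point(W,'driver_tip')],s['tool_rot'])
```

```text
[85 85 84] [39 41 42] [21 22 22]
[[0, 0, 44, 43, 1230], [5, 6, 14, 31, 329], [25, 6, 14, 32, 331], [42, 6, 1, 1, 1], [43, 19, 1, 1, 1]]
cen (522.1497192382812, -250.19876098632812) rad 15.252584457397461 [ 0.52224471 -0.25000343]
slot yaw by centroids 1.41331912346701
edge yaw 1.3992284738129688 0.5187430179608462
edge yaw 1.4098689497976618 0.5256518718487819
9.8167 [ 0.52494647 -0.31072719  0.10968658] pred tip [257.06591516 194.52730622] [([257.7, 194.4], 0.63)] [3.14150587e+00 4.88069459e-05 1.45483068e+00]
```

carry_out(
  rows=[
    [[0.006,-0.001,0,0],[0.018,-0.003,0,1],[0.03,-0.005,0,2],[0.042,-0.007,0,2.7],[0.053,-0.009,0,2.7],[0.06,-0.0098,0,2.7],[0.06,-0.0098,0.006,2.7],[0.06,-0.0098,0.014,2.7],[0.06,-0.0098,0.022,2.7],[0.06,-0.0098,0.026,2.7],[0.06,-0.0098,0.026,2.7],[0.06,-0.0098,0.026,2.7]],
  ],
)

```text
clock: 10.87
position: [0.5219, -0.2504, 0.1679]
tool_rot: [-3.141, 0.0, 1.407]
force: [0.1, 0.9, -1.7]
grip_width: 0.0254
finger_force: 49.4
```

Run:
```python
from h import *
W=bot.grab_frame('wrist');W=bot.grab_frame('wrist');s=bot.observe();tip=s['position']-[0,0,.0847];print(s['clock'],s['position'],s['tool_rot'],'pred tip',projw(W,tip),s['force'],s['moment'])
c=projw(W,tip).astype(int);u,v=c[0]-40,c[1]-40;print(u,v,'pred head',projw(W,np.array([.5222,-.2501,.073])))
cv2.imwrite('pics/w5.png',cv2.resize(W['pixels'][v:v+80,u:u+80,::-1],(560,560),interpolation=cv2.INTER_CUBIC))
```

```text
10.9667 [ 0.52214923 -0.2503557   0.16842835] [3.14146618e+00 1.89285272e-04 1.40725252e+00] pred tip [257.18755208 194.47845113] [-0.31820447 -0.29634721 -1.57532078] [ 0.04587543  0.00147762 -0.01117115]
217 154 pred head [257.17782467 189.83350321]
```

View pics/w5.png

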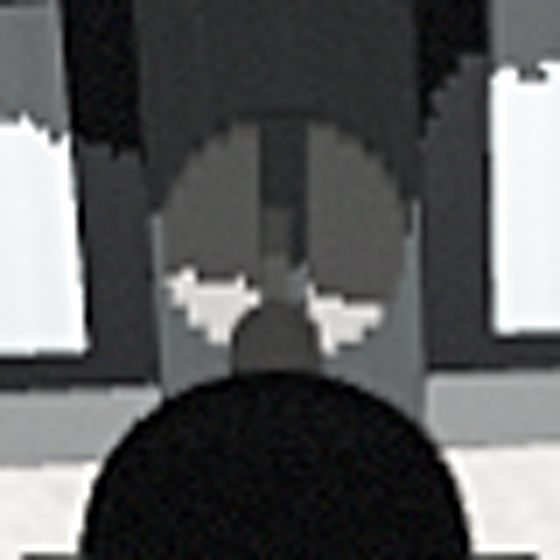

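The blade sits over the slot and is aligned with it: slot centre at crop x≈283, blade at x≈279, so about 0.4 mm off. Descending gently.

carry_out(
  rows=[
    [[0,0.0003,0.002,0],[0,0.0003,0.004,0],[0,0.0003,0.006,0],[0,0.0003,0.008,0],[0,0.0003,0.009,0],[0,0.0003,0.01,0],[0,0.0003,0.01,0],[0,0.0003,0.01,0]],
  ],
)

```text
clock: 11.63
position: [0.5224, -0.25, 0.1583]
tool_rot: [-3.142, 0.0, 1.408]
force: [0.6, 0.4, -1.6]
grip_width: 0.0254
finger_force: 49.4
```

carry_out(
  rows=[
    [[0,0,0.0005,0],[0,0,0.001,0],[0,0,0.0015,0],[0,0,0.002,0],[0,0,0.0025,0],[0,0,0.003,0],[0,0,0.003,0],[0,0,0.003,0]],
  ],
)

```text
clock: 12.3
position: [0.5224, -0.25, 0.1553]
tool_rot: [-3.142, 0.0, 1.408]
force: [-0.6, -0.0, -2.9]
grip_width: 0.0252
finger_force: 49.4
```

carry_out(
  rows=[
    [[0,0,0.0005,0],[0,0,0.001,0],[0,0,0.0015,0],[0,0,0.002,0],[0,0,0.0025,0],[0,0,0.003,0],[0,0,0.003,0],[0,0,0.003,0]],
  ],
)

```text
clock: 12.97
position: [0.5224, -0.2501, 0.1523]
tool_rot: [-3.142, 0.0, 1.408]
force: [-0.3, -0.5, -1.1]
grip_width: 0.0252
finger_force: 49.4
```

```bash
cat > f.py <<'E'
from h import *
F=[];M=[]
for _ in range(4):
    bot.grab_frame('side');s=bot.observe();F.append(s['force']);M.append(s['moment'])
print(s['clock'],s['position'].round(4),s['tool_rot'].round(4),'tipz',s['position'][2]-.0847,'F',np.mean(F,0).round(2),np.std(F,0).round(2),'M',np.mean(M,0).round(3))
E
python3 f.py
```

```text
13.1667 [ 0.5224 -0.25    0.1523] [3.1415 0.     1.4077] tipz 0.06762877774222595 F [ 0.2  -0.38 -0.95] [0.26 0.46 0.28] M [-0.013 -0.006 -0.003]
```

carry_out(
  rows=[
    [[0,0,0.0005,0],[0,0,0.001,0],[0,0,0.0015,0],[0,0,0.002,0],[0,0,0.002,0],[0,0,0.002,0]],
  ],
)

```text
clock: 13.67
position: [0.5224, -0.2501, 0.1503]
tool_rot: [-3.141, 0.0, 1.408]
force: [0.3, 0.1, -0.9]
grip_width: 0.0254
finger_force: 49.4
```

```bash
python3 f.py
```

```text
13.8667 [ 0.5224 -0.25    0.1503] [-3.1415  0.      1.4076] tipz 0.06560036718407186 F [ 0.19 -0.34 -1.03] [0.48 0.27 0.21] M [ 0.015 -0.022  0.022]
```

carry_out(
  rows=[
    [[0,0,0.0005,0],[0,0,0.001,0],[0,0,0.0015,0],[0,0,0.002,0],[0,0,0.0025,0],[0,0,0.003,0],[0,0,0.003,0],[0,0,0.003,0]],
  ],
)

```text
clock: 14.53
position: [0.5225, -0.2501, 0.1473]
tool_rot: [3.142, 0.0, 1.408]
force: [0.3, -1.1, 0.4]
grip_width: 0.0255
finger_force: 49.5
```

```bash
python3 f.py
```

```text
14.7333 [ 0.5225 -0.25    0.1474] [3.1415 0.     1.4077] tipz 0.0626563001849034 F [-0.09 -0.41  0.44] [0.63 0.22 0.29] M [0.046 0.039 0.012]
```

Contact is at about tip z 0.064, which fits the slot bottom (head top ≈0.069), so the blade is seated. I'll press a little more, hold, then turn. The blade has about 8.6° of play in the slot, so I'll turn 68°.

carry_out(
  rows=[
    [[0,0,0.0005,0],[0,0,0.001,0],[0,0,0.0015,0],[0,0,0.0015,0],[0,0,0.0015,0],[0,0,0.0015,0],[0,0,0.0015,0]],
  ],
)

```text
clock: 15.32
position: [0.5225, -0.2501, 0.1458]
tool_rot: [3.142, 0.0, 1.408]
force: [-0.9, -0.4, 1.9]
grip_width: 0.0259
finger_force: 49.6
```

carry_out(
  rows=[
    [[0,0,0,1],[0,0,0,3],[0,0,0,5],[0,0,0,7],[0,0,0,9],[0,0,0,11],[0,0,0,14],[0,0,0,17],[0,0,0,19],[0,0,0,20],[0,0,0,20],[0,0,0,20]],
  ],
)

```text
clock: 16.32
position: [0.5227, -0.2502, 0.1459]
tool_rot: [3.141, 0.0, 1.059]
force: [2.1, -1.1, 1.4]
grip_width: 0.0255
finger_force: 49.7
```

```bash
python3 f.py
```

```text
16.5167 [ 0.5226 -0.2502  0.1459] [ 3.141 -0.     1.059] tipz 0.06121479719507364 F [ 2.94 -1.96  1.33] [0.16 0.35 0.34] M [-0.623 -0.844  0.041]
```

A sideways force of about 3.5 N shows the tip slightly off centre. I'll ease it 0.6 mm that way and continue the turn.

carry_out(
  rows=[
    [[0,0.0003,0,1],[0,0.0006,0,3],[0,0.0006,0,5],[0,0.0006,0,7],[0,0.0006,0,9],[0,0.0006,0,11],[0,0.0006,0,14],[0,0.0006,0,17],[0,0.0006,0,19],[0,0.0006,0,20],[0,0.0006,0,20],[0,0.0006,0,20]],
  ],
)

```text
clock: 17.52
position: [0.5228, -0.2503, 0.1457]
tool_rot: [-3.141, 0.0, 0.71]
force: [1.4, -2.2, 1.1]
grip_width: 0.0257
finger_force: 49.8
```

```bash
python3 f.py
```

```text
17.7167 [ 0.5228 -0.2503  0.1458] [-3.1414  0.      0.71  ] tipz 0.0611064438500237 F [ 0.59 -1.68  1.68] [0.83 0.43 0.36] M [-0.484 -0.214  0.047]
```

Forces are small. Finishing the last 28°.

carry_out(
  rows=[
    [[0,0.0002,0,1],[0,0.0004,0,4],[0,0.0004,0,7],[0,0.0004,0,10],[0,0.0004,0,13],[0,0.0004,0,16],[0,0.0004,0,19],[0,0.0004,0,22],[0,0.0004,0,25],[0,0.0004,0,27],[0,0.0004,0,28],[0,0.0004,0,28]],
  ],
)

```text
clock: 18.72
position: [0.5229, -0.2505, 0.1456]
tool_rot: [-3.141, 0.001, 0.22]
force: [-1.8, -0.8, -0.1]
grip_width: 0.0257
finger_force: 49.7
```

```bash
python3 f.py
python3 - <<'E'
from h import *
p=bot.grab_frame('top');u,v=345,150
a=cv2.resize(p['pixels'][v:v+80,u:u+80,::-1],(480,480),interpolation=cv2.INTER_CUBIC)
w=bot.grab_frame('wrist');b=cv2.resize(w['pixels'][150:230,217:297,::-1],(320,480),interpolation=cv2.INTER_CUBIC)
b=cv2.resize(w['pixels'][154:234,217:270,::-1],(318,480),interpolation=cv2.INTER_CUBIC)
b=cv2.resize(w['pixels'][140:220,230:284,::-1],(318,480),interpolation=cv2.INTER_CUBIC)
cv2.imwrite('pics/t6.png',np.hstack([a,b]))
E
```

```text
18.9167 [ 0.523  -0.2505  0.1457] [-3.1411e+00  4.0000e-04  2.2160e-01] tipz 0.06101865160539524 F [-1.72 -0.55  0.73] [0.5  0.37 0.4 ] M [-0.091  0.577  0.019]
```

View pics/t6.png

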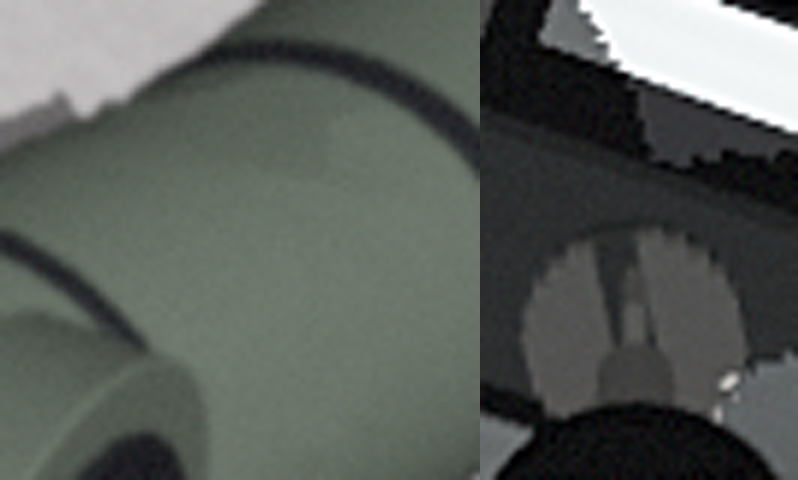

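The top camera is blocked by the arm. The wrist view shows the blade in the slot, with the slot lagging a few degrees as expected. I'll relax 5° within the play, lift, and measure the slot.

carry_out(
  rows=[
    [[0,0,0,0],[0,0,0,-2],[0,0,0,-5],[0,0,0,-5],[0,0,-0.004,-5],[0,0,-0.01,-5],[0,0,-0.02,-5],[0,0,-0.035,-5],[0,0,-0.055,-5],[0,0,-0.07,-5],[0,0,-0.08,-5],[0,0,-0.08,-5]],
  ],
)

```text
clock: 20.02
position: [0.524, -0.251, 0.2281]
tool_rot: [3.14, -0.003, 0.308]
force: [-0.0, 0.6, -1.6]
grip_width: 0.0257
finger_force: 49.4
```

carry_out(
  rows=[
    [[-0.01,0,0,0],[-0.03,0,0,0],[-0.05,0,0,0],[-0.06,0,0,0],[-0.06,0,0,0],[-0.06,0,0,0],[-0.06,0,0,0],[-0.06,0,0,0]],
  ],
)

```text
clock: 20.68
position: [0.4667, -0.2684, 0.2255]
tool_rot: [-3.142, 0.0, 0.309]
force: [0.8, 0.7, -1.1]
grip_width: 0.0253
finger_force: 49.4
```

Run:
```python
from h import *
W=bot.grab_frame('wrist');W=bot.grab_frame('wrist');s=bot.observe();print(s['clock'],s['position'],s['tool_rot'],s['qpos'].round(2))
u0,v0=(projw(W,np.array([.5225,-.2502,.069]))-20).astype(int);print(u0,v0)
roi=W['pixels'][v0:v0+41,u0:u0+41]
cv2.imwrite('pics/w7.png',cv2.resize(roi[:,:,::-1],(492,492),interpolation=cv2.INTER_CUBIC))
m=(roi[...,0]>66).astype(np.uint8)
n,lab,st,ce=cv2.connectedComponentsWithStats(m);ids=sorted(range(1,n),key=lambda i:-st[i,4])[:4];print(st[ids].tolist())
w=[np.array([atz(rayw(W,(x+u0,y+v0)),.069)[:2] for y,x in np.argwhere(lab==i)]).mean(0) for i in ids[:2]]
v=w[1]-w[0];print(w,'slot yaw',(np.arctan2(*v[::-1])+np.pi/2)%np.pi)
```

```text
20.7833 [ 0.46652739 -0.26854903  0.22560125] [3.14154559e+00 2.79894052e-04 3.08884700e-01] [-0.15  0.51  0.8   1.86 -0.44  0.96 -0.41]
235 93
[[0, 0, 41, 41, 1339], [0, 38, 5, 3, 9], [37, 3, 3, 4, 6], [40, 0, 1, 1, 1]]
[array([ 0.52336504, -0.24986331]), array([ 0.49874696, -0.23745893])] slot yaw 1.1040554156539288
```

View pics/w7.png

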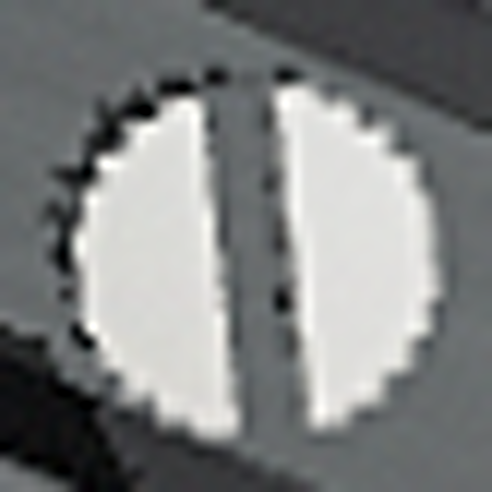

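The slot is now at yaw ≈0.42, so the screw has turned about 0.99 rad, which is within the band. Now back to the stand.

carry_out(
  rows=[
    [[0.003,-0.006,-0.008,-1],[0.011,-0.021,-0.018,-4],[0.022,-0.042,-0.03,-8],[0.034,-0.065,-0.04,-12],[0.046,-0.088,-0.04,-17],[0.058,-0.111,-0.04,-22],[0.07,-0.134,-0.04,-27],[0.082,-0.157,-0.04,-32],[0.094,-0.18,-0.04,-36],[0.106,-0.204,-0.04,-40],[0.116,-0.223,-0.04,-43],[0.12,-0.23,-0.04,-43]],
  ],
)

```text
clock: 21.78
position: [0.5111, -0.0095, 0.2662]
tool_rot: [-3.141, -0.001, 1.067]
force: [0.2, 0.4, -0.9]
grip_width: 0.0258
finger_force: 49.4
```

```bash
cat > g.py <<'E'
from h import *
bot.grab_frame('wrist');bot.grab_frame('wrist');s=bot.observe();y=s['tool_rot'][2];d=np.array([.5594,.2690])-s['position'][:2]
print(s['clock'],s['position'],s['tool_rot'],'dx',d@[np.cos(y),np.sin(y)],'dy',d@[np.sin(y),-np.cos(y)],'dz',s['position'][2]-.0947,'tw',np.degrees(y-1.821),s['qpos'].round(2),s['force'])
E
python3 g.py
```

```text
21.8833 [ 0.51089718 -0.01148802  0.26609121] [ 3.14154576e+00 -1.91253155e-04  1.06129120e+00] dx 0.26851913420124196 dy -0.09446443404506648 dz 0.17139121338388824 tw -43.5281079424719 [-0.58  0.35  0.64  1.88 -0.25  0.99 -0.34] [-0.07166447 -0.19972098 -1.40573084]
```

carry_out(
  rows=[
    [[0.008,-0.003,0,-2],[0.027,-0.009,0,-6],[0.054,-0.019,0,-11],[0.082,-0.029,0,-16],[0.11,-0.039,0,-21],[0.138,-0.049,0,-26],[0.166,-0.058,0,-31],[0.194,-0.068,0,-36],[0.222,-0.078,0,-40],[0.248,-0.087,0,-43.5],[0.263,-0.0925,0,-43.5],[0.2685,-0.0945,0,-43.5]],
  ],
)

```text
clock: 22.88
position: [0.5599, 0.2692, 0.2655]
tool_rot: [-3.141, -0.0, 1.819]
force: [-1.0, -0.1, -1.8]
grip_width: 0.0255
finger_force: 49.4
```

```bash
python3 g.py
```

```text
22.9833 [0.55993768 0.2669879  0.2655713 ] [-3.14125783e+00  6.81214340e-04  1.81720961e+00] dx 0.002082479212783589 dy -3.0628095550000867e-05 dz 0.17087129645633747 tw -0.2171735141769976 [-0.8   0.51  0.38  1.59 -0.21  1.09 -0.11] [ 0.41813171 -0.28611232 -1.32756021]
```

carry_out(
  rows=[
    [[0,0,0.01,0],[0,0,0.025,0],[0,0,0.045,0],[0,0,0.065,0],[0,0,0.08,0],[0,0,0.09,0],[0,0,0.095,0],[0,0,0.095,0],[0,0,0.095,0]],
  ],
)

```text
clock: 23.73
position: [0.5602, 0.2667, 0.1713]
tool_rot: [3.141, 0.0, 1.817]
force: [0.3, -0.7, -1.0]
grip_width: 0.0258
finger_force: 49.4
```

```bash
python3 g.py
```

```text
23.8333 [0.56034529 0.26703632 0.17175553] [ 3.14024579e+00 -3.35842143e-04  1.81747058e+00] dx 0.002135064679056399 dy -0.000437182357637059 dz 0.0770555320934494 tw -0.20222089419208408 [-0.77  0.61  0.34  1.68 -0.25  0.89 -0.08] [ 0.04642927 -0.34335898 -0.66328361]
```

carry_out(
  rows=[
    [[0.001,0,0,-0.2],[0.002,-0.0004,0,-0.2],[0.002,-0.0004,0.004,-0.2],[0.002,-0.0004,0.009,-0.2],[0.002,-0.0004,0.014,-0.2],[0.002,-0.0004,0.019,-0.2],[0.002,-0.0004,0.025,-0.2],[0.002,-0.0004,0.03,-0.2],[0.002,-0.0004,0.03,-0.2]],
  ],
)

```text
clock: 24.58
position: [0.5585, 0.2687, 0.1394]
tool_rot: [-3.14, 0.001, 1.821]
force: [0.1, 0.2, -2.4]
grip_width: 0.0254
finger_force: 49.4
```

```bash
python3 g.py
```

```text
24.6833 [0.55897192 0.26881303 0.14058172] [-3.14124141e+00  2.18274194e-04  1.82119893e+00] dx 7.50649564920012e-05 dy 0.00046105980302273196 dz 0.045881715070729134 tw 0.011397963554194925 [-0.76  0.64  0.33  1.71 -0.26  0.84 -0.07] [-0.46584727 -0.02996586 -1.24911213]
```

In the hole with no side force. Continuing down.

carry_out(
  rows=[
    [[0,0.0003,0.005,0],[0,0.0003,0.011,0],[0,0.0003,0.018,0],[0,0.0003,0.025,0],[0,0.0003,0.032,0],[0,0.0003,0.038,0],[0,0.0003,0.042,0],[0,0.0003,0.0445,0],[0,0.0003,0.0455,0],[0,0.0003,0.0455,0],[0,0.0003,0.0455,0]],
  ],
)

```text
clock: 25.6
position: [0.5594, 0.269, 0.0955]
tool_rot: [3.141, -0.0, 1.821]
force: [0.3, -0.4, -2.4]
grip_width: 0.0257
finger_force: 49.4
```

```bash
python3 g.py
```

```text
25.7 [0.55944991 0.26907882 0.09561923] [ 3.14109780e+00 -1.34278358e-04  1.82123829e+00] dx -6.399689203330969e-05 dy -6.788715000599205e-05 dz 0.0009192264826393404 tw 0.013652900683125318 [-0.74  0.7   0.3   1.73 -0.29  0.75 -0.05] [-0.17639374  0.01996547 -1.64290954]
```

Down to the flange (last 1 mm), then release and rise straight up.

carry_out(
  rows=[
    [[0,0,0.0005,0],[0,0,0.001,0],[0,0,0.001,0],[0,0,0.001,0]],
  ],
)

```text
clock: 26.03
position: [0.5594, 0.2691, 0.0947]
tool_rot: [3.141, -0.0, 1.821]
force: [-1.5, -0.8, 5.6]
grip_width: 0.0255
finger_force: 50.3
```

carry_out(
  rows=[
    [[0,0,0,0],[0,0,0,0],[0,0,0,0],[0,0,0,0],[0,0,0,0],[0,0,0,0],[0,0,0,0],[0,0,0,0],[0,0,0,0],[0,0,0,0]],
  ],
  grip=0.075,
)

```text
clock: 26.87
position: [0.5593, 0.269, 0.0943]
tool_rot: [-3.142, 0.0, 1.821]
force: [-0.5, 0.3, 0.8]
grip_width: 0.075
finger_force: 0.0
```

carry_out(
  rows=[
    [[0,0,-0.005,0],[0,0,-0.015,0],[0,0,-0.03,0],[0,0,-0.05,0],[0,0,-0.07,0],[0,0,-0.09,0],[0,0,-0.11,0],[0,0,-0.13,0],[0,0,-0.145,0],[0,0,-0.155,0],[0,0,-0.155,0],[0,0,-0.155,0]],
  ],
)

```text
clock: 27.87
position: [0.5592, 0.2691, 0.2496]
tool_rot: [3.141, -0.0, 1.821]
force: [-0.3, 0.2, 0.3]
grip_width: 0.0746
finger_force: 0.0
```

Run:
```python
from h import *
bot.grab_frame('top');s=bot.observe();w=bot.grab_frame('wrist');S=bot.grab_frame('side');print(s['clock'],s['position'],s['force'])
r=lambda p,u,v:cv2.resize(p['pixels'][v:v+90,u:u+90,::-1],(400,400),interpolation=cv2.INTER_CUBIC)
cv2.imwrite('pics/end.png',np.hstack([r(w,210,140),r(S,195,90)]))
```

```text
27.9167 [0.55895782 0.26894386 0.24882293] [0.08943428 0.92866124 0.19791385]
```

View pics/end.png

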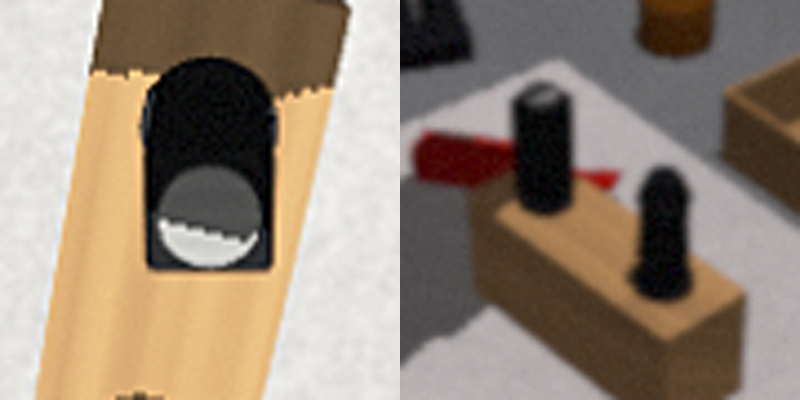

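The driver stands upright with its flange down in the hole, the gripper is clear above it, and the nut driver is untouched.

```bash
python3 -c "
from workcell import bot
print(bot.job_done())"
```

```text
the job is handed in; nothing more can be done
None
```

The job is handed in with no verdict returned: I measured the screw turned about 0.99 rad clockwise, and the driver is back upright, fully down in its hole and released.

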